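Lay out a skin-scraping kit tray in order of use

ROBOT

A 6-joint arm with a two-finger parallel gripper is mounted at the origin on the work surface. World frame = base frame: x ahead of the robot, y to its left, z up, the work surface at z = 0. Lengths are in mm, angles in rad, forces in N, time in s.
With the tool pointing down it reaches from about 275 to 850 mm from the base axis. Payload 5.2 kg.
Tool frame: the origin (TCP) lies where the fingers leave the gripper's body, on its centre line; the fingertips stand 73 mm ahead of it and the grasp point (between the pads) lies 54 mm ahead of it; z points along the fingers, y is the line along which they close (so a half turn about z gives the same grasp; the last joint's range is limited). The gripper opens to 85 mm and grips with 20 to 120 N. Pads are 22 mm wide; open, the fingers measure 114 mm over their backs; the gripper's body (76 mm by 85 mm) begins 54 mm behind the grasp point. The pads swing forward as they close: fully open they stand 13 mm farther back than shut.
Start: joints at [-0.203, 0.259, 1.535, -0, 1.348, -0.203], TCP at [550.005, 0.022, 303.91] pointing down, gripper open.
Joint ranges: [-3.14, 3.14], [-0.91, 2.08], [0.19, 2.58], [-1.22, 4.36], [0.22, 2.71], [-3.12, 3.12]. Speed limits (rad/s): [2.57, 2.57, 3.14, 3.14, 3.14, 3.14].

INTERFACE

Orientations are given as a unit quaternion [x, y, z, w].
In Python, from workcell import env gives the robot as it stands.
- The arm moves only by the shell command python3 -m handwheel 'ROWS' [FORCE]. ROWS is a JSON object of lists of equal length, an entry for each row: "slide": the shift along the tool's x, y, z each as a share of 1 m, from -1 to 1, a list of three; "rot": the turn, a rotation vector about the tool's x, y, z each as a share of pi/4 rad, from -1 to 1, a list of three; "fingers": the closure, from -1 (fully open) to 1 (shut), so that 0 is half open. In form: {"slide": [[x, y, z], ...], "rot": [[ax, ay, az], ...], "fingers": [fingers, ...]}. A call has 1 to 20 rows; each row is the pose to reach, as a shift and turn from the pose commanded when the call began, along the tool's axes at that moment; what a row does not reach only later rows make up. A row lasts 1/12 s, in which the tool goes at most 41.7 mm and 7.16 degrees, less where a joint would pass 70% of its speed; a pose out of reach is approached as far as the arm can. A call with a number of a shift or a turn outside -1 to 1 is refused whole. A call with a gripper value outside its range is refused whole. The fingers move at their own pace and stop on an object; FORCE is the grip in N (left out, the last holds). Time passes only in rows, so rows that repeat a pose let the fingers close. It gives the time, the measured TCP pose, the force, the opening and the grip force at its end, in the units of the state.
- env.get_state(): the state, without advancing time (a new reading comes with each control period).
- env.grab_frame(name): name is "scene" or "side" or "wrist"; returns the picture (480x640x3 uint8, red, green, blue); there is no depth.
- env.camera_params(name): a dict with "camera_matrix" (3x3 intrinsics, pixels), "dist" ([k1, k2, p1, p2, k3] as OpenCV has them; the pictures are not rectified), "R" (3x3) and "t" (3): a world point X has camera coordinates R X + t; the wrist camera has in their place "tool_from_camera" (4x4, takes a point from camera to tool coordinates, whose origin is the TCP and whose axes are the flange's). Camera axes: x right, y down, z forward; pixel columns grow to the right and rows downward; lengths in mm; the calibration is good to about 2 mm. A picture is of the moment at which its call begins: read the wrist's pose just before it. camera_params takes no time and is no camera call.
- env.hand_in(): hands the job in; it is judged then, once.
Trained networks look in the newest picture that a camera, given by its name, has taken for a name from the list of things; names that differ only in an ending like _2 or _b are one class to them, and where a whole thing is asked for, a point or a joint stands for the part that bears it (a point fixed in the world has none). Each returns a list of dicts, best first, with "confidence" (0 to 1); they miss things now and then, are a little off and sometimes report something else, mostly with a low value. They report only what shows in the picture. A call takes as long as a camera call. They do not tell look-alikes from the thing itself.
- env.masks_of(camera, query): "region" (480x640 bool, what is visible of it) and "xy" ([column, row] in pixels, amid what is visible of it).
The state is a dict: "t": time; "joint_pos": joint angles; "dq": joint speeds; "tau": joint torques, N m; "ee_pos": TCP position; "orientation": TCP orientation; "wrist_force": force on the tool from outside, world axes, zero at the start; "torque": the same for the moment, N m; "opening": finger opening in mm; "gripper_force": force on a finger pad.
Only numpy, scipy, OpenCV 4.12 (cv2) and the standard library are available. Lean on these libraries where they do the work, as an engineer would, in place of code of your own. Each camera call takes 0.05 s, during which the arm holds its last target. There are 200 camera calls.

TASK

Get the tray ready for a skin scraping: take the three instruments out of the grey organiser and lay them into the notched rails of the steel tray in order of use, counting from the compartment with the specimen pot: forceps in the slot next to it, then the spatula, then the teasing needle, leaving the last slot empty. Each must lie level on its handle in the notches of both rails, with the handle end towards the robot and the working end away from it; lay them down, do not drop them. Leave the pot, the dropper bottle, the pipette and the test-kit carton where they are.

Things in the scene. Friction and masses are not known exactly. Their poses are not given: they have to be found in the camera images.
- forceps_mid (a point): Steel thumb forceps, locked shut and rigid, lying on their side in one compartment of the organiser: two bowed arms with a narrow gap, joined at the back, meeting in a point. 145 mm long; the middle 85 mm is up to 12 wide, 9 high; 28 g. Point: middle of the grip, 4.5 above the underside, about the centre of mass; x runs to the tips, z up; the back end is 66 behind.
- forceps_tip (a point): Tips of the forceps, 80 mm ahead of forceps_mid along its x; same axes.
- spatula_mid (a point): Steel laboratory spatula in another compartment: straight ribbed handle 9 mm wide, 8 high, thin neck, flat round-ended blade 16 wide, 2 thick; 159 long, 32 g. Point: on the handle, 4 above the underside, near the centre of mass; x runs to the blade, z up. The handle reaches from 65 behind to 42 ahead of it.
- spatula_tip (a point): End of the spatula's blade, 94 mm ahead of spatula_mid along its x; same axes.
- needle_mid (a point): Teasing needle in the third compartment: straight aluminium handle 9 mm wide, 9 high, 92 long with rounded edges, and a thin steel needle ahead of it; 141 long, 20 g. Point: middle of the handle, 4.5 above the underside; x runs to the needle's tip, z up.
- needle_tip (a point): Tip of the needle, 95 mm ahead of needle_mid along its x; same axes.
- tray: Open steel kit tray, fixed, 206 (x) by 254 (y) mm, walls 26 high, 3 thick, floor 3 thick. Origin under its centre on the bench; x away from the robot (turned at most 0.35 rad), y to the robot's left, where its end compartment (about 50 wide, behind a 20 high divider) holds the pot. Two dark silicone rails 7 thick run along y at x = -42 and +14, each with four notches, facing in pairs: the slots.
- slot1 (a point): First slot, 34 mm from the pot's divider. Point: midway between the rails (49 mm free between them), mid-notch, level with the notch floors (12 above the bench). x along the slot, away from the robot; y left. Notches are 15 wide at the floor, 24 at the top; teeth stand 24 above the bench. The tray's inner walls are 86 before and 114 beyond the point.
- slot2 (a point): Second slot, the same point and axes, 42 to the right (-y) of slot1.
- slot3 (a point): Third slot, the same, 42 to the right of slot2.
- slot4 (a point): Fourth and last slot, the same, 42 to the right of slot3; stays empty.
- organiser: Grey plastic drawer insert, fixed, 216 (x) by 268 (y) by 28 mm high, walls and floor 4 thick; two dividers along x make three compartments side by side, each about 84 wide, 208 long, with one instrument in each (which one varies), working end away from the robot. It stands left or right, the tray on the other side. Origin under its centre; x away from the robot (turned at most 0.35 rad).
- forceps: The whole forceps: origin and axes are the frame of forceps_mid, 4.5 mm lower, on the underside.
- spatula: The whole spatula: origin and axes are the frame of spatula_mid, 4 mm lower, on the underside.
- needle: The whole teasing needle: origin and axes are the frame of needle_mid, 4.5 mm lower, on the underside.
- pot: Bystander: clear specimen pot with white cap, 38 across and 42 high, standing in the tray's end compartment. Origin at its foot.
- dropper: Bystander: amber dropper bottle with white cap, 32 across and 75 high, standing on the bench at the left. Origin at its foot.
- pipette: Bystander: grey micropipette lying on the bench beyond the tray and organiser, 257 long, 26 thick. Origin under its middle.
- carton: Bystander: white test-kit carton with a blue band, 85 by 160 by 60 high, on the bench at the right, outside the tray or organiser, its long side away from the robot. Origin under its centre.
Not all that is in view belongs to the job. What is shaped like the needle but purple is not meant. What is shaped like the spatula but purple is not meant.

How it is judged:
By the outcome, as a careful person would: the job done as asked, in the order asked, and still so for the second after the job is handed in, with the robot touching nothing.
It also fails if it takes over 67 s, if anything falls off the work surface, if the arm or the gripper's body presses on something with over 40 N, if the wrist force passes 120 N, or if a joint passes its speed limit or range.

## Working session

There is one attempt and no reset: what is moved stays moved. The work goes in short steps, Python scripts to look and compute and a shell command to move; the robot and the scene stay as the last step left them, time stands still between calls to the robot, and variables do not carry over. Pictures are saved under pics/ and viewed, at most 10 in all, crops included, and the job is handed in when it is done.

```bash
mkdir -p pics; ls; python3 - <<'E'
from workcell import env
import cv2,numpy as np
for c in ["scene","side"]:
    im=env.grab_frame(c); cv2.imwrite(f"pics/{c}0.png",im[:,:,::-1])
    p=env.camera_params(c); print(c,np.round(p["camera_matrix"],1).tolist(),np.round(p["dist"],3),np.round(-np.array(p["R"]).T@p["t"]))
    for q in ["forceps_mid","forceps_tip","spatula_mid","spatula_tip","needle_mid","needle_tip","slot1","slot3","tray","pot"]:
        for d in env.masks_of(c,q)[:3]: print(q,np.round(d["xy"]),round(d["confidence"],2),d["region"].sum())
print(env.get_state())
E
```

```text
pics
scene [[461.2, 0.0, 313.9], [0.0, 461.2, 239.3], [0.0, 0.0, 1.0]] [-0.003  0.     0.     0.     0.   ] [1470.   37.  671.]
forceps_mid [421. 234.] 0.58 47
forceps_tip [428. 239.] 0.71 138
spatula_mid [388. 251.] 0.65 169
spatula_mid [231. 242.] 0.44 5830
spatula_tip [452. 202.] 0.77 177
spatula_tip [386. 248.] 0.56 136
needle_mid [353. 253.] 0.56 104
needle_mid [229. 241.] 0.55 5747
slot1 [232. 244.] 0.72 6011
slot3 [232. 244.] 0.72 6011
tray [230. 243.] 0.84 5886
pot [272. 244.] 0.64 283
side [[512.3, 0.0, 320.9], [0.0, 512.3, 233.1], [0.0, 0.0, 1.0]] [-0.104  0.     0.     0.     0.   ] [ 11. 640. 946.]
forceps_mid [245. 319.] 0.52 313
forceps_mid [189. 386.] 0.33 390
forceps_mid [268. 290.] 0.2 305
forceps_tip [237. 318.] 0.53 194
forceps_tip [372. 206.] 0.35 5982
spatula_mid [264. 424.] 0.85 467
spatula_mid [268. 290.] 0.84 288
spatula_mid [344. 217.] 0.69 212
spatula_tip [266. 421.] 0.9 444
spatula_tip [270. 288.] 0.67 285
needle_mid [292. 268.] 0.6 143
needle_mid [355. 331.] 0.56 157
needle_tip [292. 269.] 0.64 170
needle_tip [357. 332.] 0.45 144
slot1 [373. 206.] 0.83 6053
slot3 [373. 206.] 0.83 6053
tray [292. 268.] 0.41 180
pot [342. 215.] 0.54 218
{'t': 1.1, 'joint_pos': array([-2.02798375e-01,  2.58568087e-01,  1.53500034e+00,  1.81160838e-05,
        1.34798218e+00, -2.02825737e-01]), 'dq': array([-0.00047209, -0.00145665, -0.00261029, -0.00047226, -0.00046227,
       -0.00033009]), 'tau': array([-6.62678394e-04, -4.45936346e+01, -2.90898514e+01, -1.28115535e-04,
        1.05335650e-03, -1.88604741e-05]), 'ee_pos': array([5.50008318e+02, 2.77397717e-02, 3.03926794e+02]), 'orientation': array([7.07098522e-01, 7.07115040e-01, 1.89417311e-05, 1.26920666e-05]), 'wrist_force': array([-0.45199876,  0.08622566, -0.87884619]), 'torque': array([0.0461838 , 0.05351228, 0.01201564]), 'gripper_force': 0.0, 'opening': 85.21955523149714}
```

View both.

View pics/scene0.png

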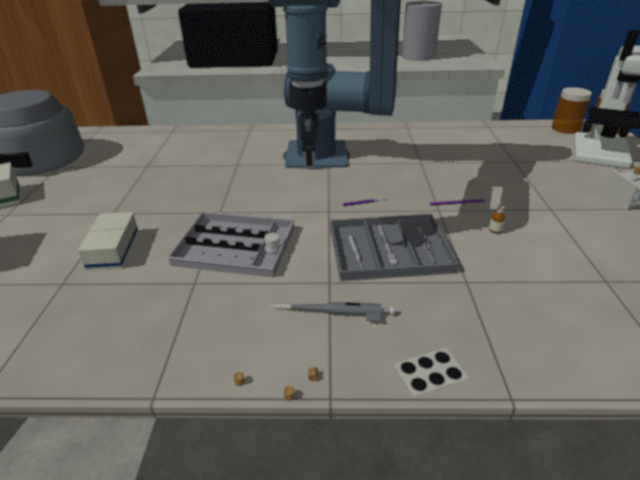

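View pics/side0.png

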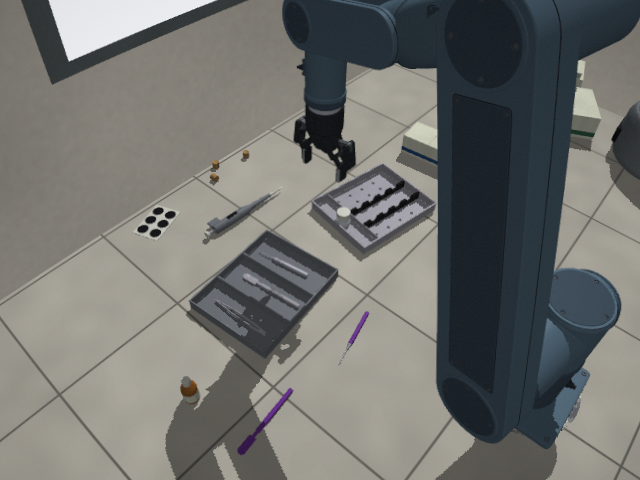

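```bash
cat > h.py <<'E'
from workcell import env
import cv2,numpy as np
from scipy.spatial.transform import Rotation as Ro
def cam(c,s=None):
    p=env.camera_params(c); K=np.array(p["camera_matrix"]);D=np.array(p["dist"])
    if c=="wrist":
        s=s or env.get_state(); T=np.eye(4);T[:3,:3]=Ro.from_quat(s["orientation"]).as_matrix();T[:3,3]=s["ee_pos"]
        M=np.linalg.inv(T@np.array(p["tool_from_camera"])); return K,D,M[:3,:3],M[:3,3]
    return K,D,np.array(p["R"]),np.array(p["t"])
def px2w(C,uv,z):
    K,D,R,t=C; n=cv2.undistortPoints(np.array(uv,float).reshape(-1,1,2),K,D)[:,0]
    r=np.c_[n,np.ones(len(n))]@R; o=-R.T@t; z=np.broadcast_to(z,len(r))
    return o+r*((z-o[2])/r[:,2])[:,None]
def w2px(C,X):
    K,D,R,t=C; return cv2.projectPoints(np.array(X,float).reshape(-1,3),cv2.Rodrigues(R)[0],t,K,D)[0][:,0]
def slide(target,yaw=None):
    """slide/rot (in move units) from the present pose to TCP target; yaw = world angle of tool y (mod pi)"""
    s=env.get_state(); R=Ro.from_quat(s["orientation"]).as_matrix()
    return R.T@(np.array(target)-s["ee_pos"])/1000
E
python3 - <<'E'
from h import *
C=cam("side")
print(np.round(px2w(C,[(311,206),(385,166),(436,207),(365,255)],26)[:,:2]))
print(np.round(px2w(C,[(267,231),(338,270),(265,355),(190,302)],28)[:,:2]))
print(np.round(px2w(C,[(245,319),(268,290),(290,267)],8)[:,:2]))
print(np.array(env.camera_params("wrist")["tool_from_camera"]).round(2),env.camera_params("wrist")["camera_matrix"])
E
```

```text
[[ 648.  -71.]
 [ 602. -332.]
 [ 404. -287.]
 [ 442.  -32.]]
[[668.  69.]
 [459.  47.]
 [428. 314.]
 [642. 332.]]
[[532. 273.]
 [550. 185.]
 [559. 102.]]
[[  0.    -0.96  -0.28  69.64]
 [  1.     0.    -0.     0.48]
 [  0.    -0.28   0.96 -69.34]
 [  0.     0.     0.     1.  ]] [[357.07206841   0.         325.87252072]
 [  0.         357.07206841 233.92077723]
 [  0.           0.           1.        ]]
```

```bash
python3 -m handwheel '{"slide":[[0,0,0],[0,0,0],[0,0,0],[0,0,0],[0,0,0],[0,0,0],[0,0,0]],"rot":[[0,0,1],[0,0,1],[0,0,1],[0,0,1],[0,0,1],[0,0,1],[0,0,1]],"fingers":[-1,-1,-1,-1,-1,-1,-1]}' 30 && python3 -m handwheel '{"slide":[[0,0,0],[0,0,0],[0,0,0],[0,0,0],[0,0,0],[0,0,0],[0,0,0],[0,0,0]],"rot":[[0,0,1],[0,0,1],[0,0,1],[0,0,1],[0,0,1],[0,0,1],[0,0,1],[0,0,1]],"fingers":[-1,-1,-1,-1,-1,-1,-1,-1]}'
python3 - <<'E'
from h import *
s=env.get_state();print(s["ee_pos"],s["joint_pos"].round(2),Ro.from_quat(s["orientation"]).as_matrix().round(2).tolist())
im=env.grab_frame("wrist"); cv2.imwrite("pics/w1.png",im[:,:,::-1])
C=cam("wrist",s)
for n,z in dict(forceps_mid=8.5,forceps_tip=8.5,spatula_mid=8,spatula_tip=8,needle_mid=8.5,needle_tip=8.5,slot1=12).items():
    for d in env.masks_of("wrist",n)[:3]:
        r=d["region"]; v,u=np.nonzero(r)
        if len(u)<9: continue
        W=px2w(C,np.c_[u,v],z)[:,:2]; m=W.mean(0); w,V=np.linalg.eigh(np.cov(W.T)); a=V[:,1]*np.sign(V[0,1])
        pr=(W-m)@a
        print(n,d["xy"].round() if hasattr(d["xy"],'round') else d["xy"],round(d["confidence"],2),len(u),m.round(),np.arctan2(a[1],a[0]).round(3),pr.min().round(),pr.max().round())
E
```

```text
t: 1.68
ee_pos: [550.0, 0.0, 303.9]
orientation: [0.925, 0.38, 0.0, -0.0]
wrist_force: [0.2, -0.2, 0.1]
opening: 85.4
gripper_force: 0.0
t: 2.35
ee_pos: [550.0, 0.0, 303.9]
orientation: [1.0, -0.001, 0.0, -0.0]
wrist_force: [-0.8, -0.2, 0.3]
opening: 85.5
gripper_force: 0.0
[5.50004372e+02 3.43992458e-02 3.03911831e+02] [-0.2   0.26  1.54  0.    1.35  1.37] [[1.0, -0.0, 0.0], [-0.0, -1.0, 0.0], [0.0, -0.0, -1.0]]
forceps_mid [70.4, 210.6] 0.98 1865 [543. 277.] 0.073 -71.0 77.0
forceps_mid [510.7, 208.9] 0.66 47238 [ 542. -197.] 1.233 -158.0 144.0
forceps_tip [69.6, 210.3] 0.87 1729 [544. 277.] 0.083 -71.0 76.0
spatula_mid [22.3, 364.9] 0.89 414 [343. 383.] -1.422 -35.0 39.0
spatula_mid [152.0, 195.2] 0.81 1622 [555. 182.] 0.126 -88.0 70.0
spatula_mid [71.2, 212.1] 0.54 1670 [542. 277.] 0.077 -68.0 77.0
spatula_tip [510.0, 208.9] 0.71 47547 [ 542. -197.] 1.237 -159.0 144.0
spatula_tip [151.5, 193.6] 0.66 1529 [556. 182.] 0.128 -88.0 69.0
spatula_tip [22.8, 366.5] 0.56 417 [343. 383.] -1.434 -35.0 40.0
needle_mid [223.4, 184.7] 0.93 1025 [569. 103.] 0.176 -57.0 83.0
needle_mid [234.4, 373.1] 0.56 494 [341. 114.] -1.317 -37.0 37.0
needle_tip [226.4, 182.5] 0.97 1127 [571. 103.] 0.17 -59.0 81.0
needle_tip [230.8, 369.6] 0.88 558 [341. 114.] -1.327 -39.0 37.0
needle_tip [144.2, 187.9] 0.4 51587 [561. 188.] -1.415 -158.0 142.0
slot1 [509.8, 208.8] 0.59 47307 [ 543. -195.] 1.239 -156.0 143.0
```

View pics/w1.png

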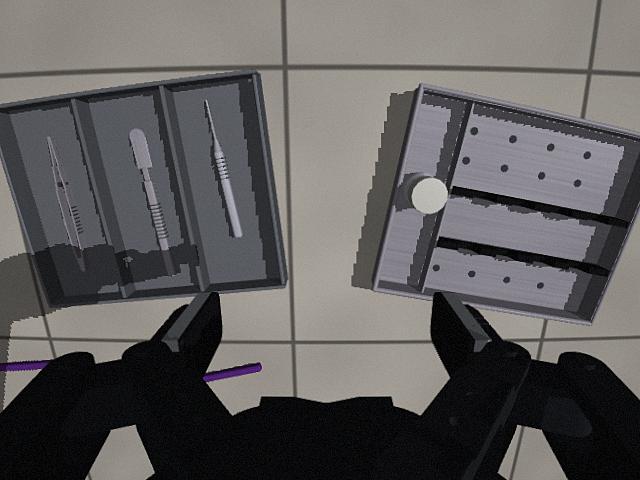

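```bash
python3 -m handwheel '{"slide":[[0,0.185,0],[0,0.185,0],[0,0.185,0],[0,0.185,0],[0,0.185,0],[0,0.185,0],[0,0.185,0]],"rot":[[0,0,0.23],[0,0,0.23],[0,0,0.23],[0,0,0.23],[0,0,0.23],[0,0,0.23],[0,0,0.23]],"fingers":[-1,-1,-1,-1,-1,-1,-1]}' 30
python3 - <<'E'
from h import *
s=env.get_state();print(s["ee_pos"],s["joint_pos"].round(2))
im=env.grab_frame("wrist"); cv2.imwrite("pics/w2.png",im[:,:,::-1])
E
```

```text
t: 3.33
ee_pos: [549.8, -186.1, 303.6]
orientation: [0.996, -0.091, -0.0, -0.0]
wrist_force: [-0.4, -0.1, 0.2]
opening: 85.4
gripper_force: 0.0
[ 549.78494211 -186.05247132  303.55218915] [-0.52  0.31  1.46  0.    1.37  1.24]
```

View pics/w2.png

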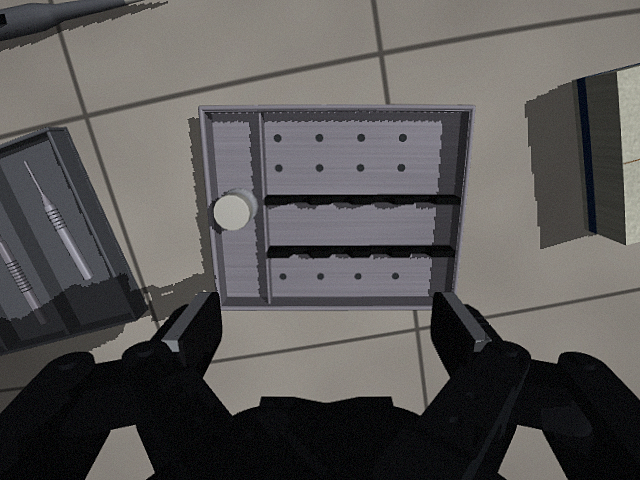

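```bash
python3 - <<'E'
from h import *
from scipy.optimize import least_squares
s=env.get_state();C=cam("wrist",s)
im=cv2.imread("pics/w2.png")
g=cv2.cvtColor(im,cv2.COLOR_BGR2GRAY)
obs=np.array([(199,106),(474,106),(215,309),(455,310)],float)
P=np.array([(103,127,26),(103,-127,26),(-103,127,26),(-103,-127,26)],float)
def tw(p,X): 
    c,s_=np.cos(p[2]),np.sin(p[2]); X=np.atleast_2d(X); return np.c_[p[0]+c*X[:,0]-s_*X[:,1],p[1]+s_*X[:,0]+c*X[:,1],X[:,2]]
r=least_squares(lambda p:(w2px(C,tw(p,P))-obs).ravel(),[524,-181,-.18]);p=r.x
print(p,r.fun.round(1))
def inv(W): c,s_=np.cos(p[2]),np.sin(p[2]); d=W[:,:2]-p[:2]; return np.c_[d@[c,s_],d@[-s_,c]]
holes=[(277.5,138),(319.5,138),(361,138),(402.5,138),(278.5,168),(320,168),(361,168),(401.5,168),(283,276),(320.5,276),(358,276),(395.5,276)]
print(inv(px2w(C,holes,3)).round(1).tolist())
print("divider",inv(px2w(C,[(265,112),(270,300)],20)).round(1).tolist())
for y in (38,-4,-46,-88):
    for x in(-42,14):
        for dy in(-12,12):
            q=w2px(C,tw(p,[x-3.5,y+dy,24]))[0]; cv2.circle(im,(int(q[0]+.5),int(q[1]+.5)),1,(0,0,255),-1)
cv2.imwrite("pics/c2.png",cv2.resize(im[170:300,190:490],None,fx=2.6,fy=2.6,interpolation=cv2.INTER_NEAREST))
E
```

```text
[ 5.38440204e+02 -1.92680896e+02 -1.81060444e-01] [ 0.9  0.9 -0.8  1.3  2.9 -1.5 -3.  -2.3]
[[73.9, 58.6], [73.9, 16.4], [73.9, -25.3], [74.1, -67.1], [44.0, 58.6], [44.0, 16.0], [44.0, -26.0], [44.2, -67.7], [-75.5, 57.9], [-75.4, 15.9], [-75.3, -26.0], [-75.4, -68.0]]
divider [[98.2, 67.4], [-96.6, 70.9]]
```

View pics/c2.png

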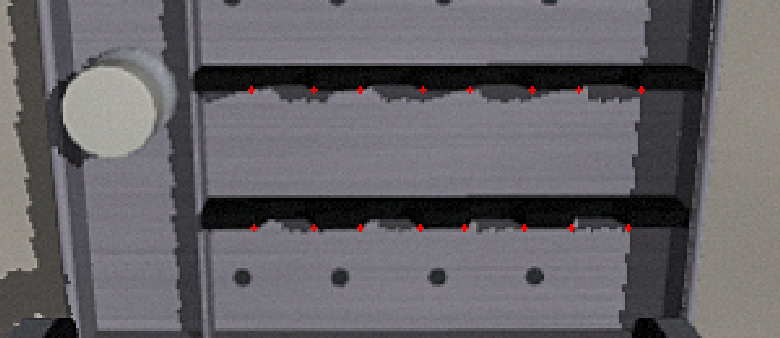

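```bash
python3 - <<'E'
from h import *
p=[538.4,-192.7,-.181]
P=np.array([(103,127,26),(103,-127,26),(-103,127,26),(-103,-127,26)],float)
c,s_=np.cos(p[2]),np.sin(p[2]); W=np.c_[p[0]+c*P[:,0]-s_*P[:,1],p[1]+s_*P[:,0]+c*P[:,1],P[:,2]]
out=[]
for n in("side","scene"):
    q=w2px(cam(n),W); print(n,q.round(1).tolist())
    im=cv2.imread(f"pics/{n}0.png")
    for u,v in q: im[int(v+.5),int(u+.5)]=(0,0,255)
    x,y=q.mean(0).astype(int); out.append(cv2.resize(im[y-60:y+60,x-75:x+75],None,fx=2.6,fy=4,interpolation=cv2.INTER_NEAREST))
cv2.imwrite("pics/chk.png",np.hstack(out))
C=list(cam("wrist")); T=np.eye(4);T[:3,:3]=np.diag([1,-1,-1]);T[:3,3]=[550,0,303.9]
M=np.linalg.inv(T@np.array(env.camera_params("wrist")["tool_from_camera"]));C[2:]=M[:3,:3],M[:3,3]
print("w1",w2px(C,W).round(1).tolist(),"seen 421,84 / 376,290 / 592,325")
E
```

```text
side [[310.8, 200.4], [381.7, 162.9], [363.3, 247.1], [435.2, 202.7]]
scene [[272.7, 269.0], [168.1, 257.5], [294.1, 220.1], [202.6, 211.9]]
w1 [[420.4, 84.7], [664.6, 141.1], [372.1, 288.8], [589.8, 324.5]] seen 421,84 / 376,290 / 592,325
```

View pics/chk.png

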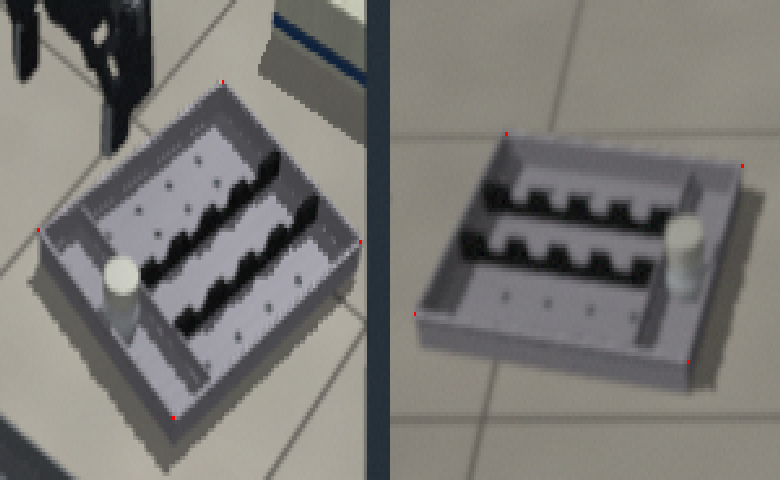

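```bash
python3 - <<'E'
from h import *
from scipy.ndimage import map_coordinates
p=[538.4,-192.7,-.181]
c,s_=np.cos(p[2]),np.sin(p[2])
tw=lambda P:np.c_[p[0]+c*P[:,0]-s_*P[:,1],p[1]+s_*P[:,0]+c*P[:,1],P[:,2]]
ys=np.arange(26,48,.5)
for n in("side","scene"):
    g=cv2.imread(f"pics/{n}0.png",0).astype(float);C=cam(n)
    for x in(-42,14):
        prof=[]
        for y1 in ys:
            P=np.array([(x,y1+d-42*k,z) for k in range(4) for d in np.arange(-8,8.1,1) for z in np.arange(17,24,1.)])
            q=w2px(C,tw(P)); prof.append(map_coordinates(g,[q[:,1],q[:,0]],order=1).mean())
        prof=np.array(prof); w=(prof-prof.min())**3; print(n,x,ys[prof.argmax()],(w@ys/w.sum()).round(1),prof.min().round(),prof.max().round())
    # divider right/left top
E
```

```text
side -42 38.5 38.6 49.0 118.0
side 14 38.5 38.6 51.0 122.0
scene -42 38.0 38.0 55.0 105.0
scene 14 38.0 37.8 55.0 105.0
```

```bash
cat >> h.py <<'E'
def go(xyz,yaw):
    s=env.get_state(); R=Ro.from_quat(s["orientation"]).as_matrix(); y0=np.arctan2(R[1,0],R[0,0])
    d=slide(xyz); print("slide",d.round(3).tolist(),"rotz",round(-(yaw-y0)/(np.pi/4),3),"tilt",R[:,2].round(3),"rows",round(np.linalg.norm(d)/.0417,1))
def slotw(k,dx=0): # k=1..4
    c,s=np.cos(-.181),np.sin(-.181); x,y=-14+dx,37.7-42*(k-1); return np.array([538.4+c*x-s*y,-192.7+s*x+c*y])
def look(name,z,n):
    s=env.get_state();im=env.grab_frame("wrist");C=cam("wrist",s)
    for d in env.masks_of("wrist",name)[:n]:
        v,u=np.nonzero(d["region"])
        if len(u)<30: continue
        W=px2w(C,np.c_[u,v],z)[:,:2];m=W.mean(0);w,V=np.linalg.eigh(np.cov(W.T));a=V[:,1]*np.sign(V[0,1]);pr=(W-m)@a
        print(name,np.round(d["xy"]),round(d["confidence"],2),len(u),m.round(1),"yaw",np.arctan2(a[1],a[0]).round(3),"ends",(m+pr.min()*a).round(),(m+pr.max()*a).round(),"rows",v.min(),v.max())
    return im
E
python3 -c "
from h import *
go([539,276.7,190],.08)
for k in(1,2,3):print(slotw(k))"
```

```text
slide [-0.094, -0.452, 0.114] rotz -0.333 tilt [-0.     0.001 -1.   ] rows 11.4
[ 531.41520405 -153.09567416]
[ 523.85464429 -194.40956935]
[ 516.29408454 -235.72346455]
```

```bash
python3 -m handwheel '{"slide":[[-0.094,-0.452,0],[-0.094,-0.452,0],[-0.094,-0.452,0],[-0.094,-0.452,0],[-0.094,-0.452,0.114],[-0.094,-0.452,0.114],[-0.094,-0.452,0.114],[-0.094,-0.452,0.114],[-0.094,-0.452,0.114],[-0.094,-0.452,0.114],[-0.094,-0.452,0.114],[-0.094,-0.452,0.114],[-0.094,-0.452,0.114],[-0.094,-0.452,0.114]],"rot":[[0,0,-0.333],[0,0,-0.333],[0,0,-0.333],[0,0,-0.333],[0,0,-0.333],[0,0,-0.333],[0,0,-0.333],[0,0,-0.333],[0,0,-0.333],[0,0,-0.333],[0,0,-0.333],[0,0,-0.333],[0,0,-0.333],[0,0,-0.333]],"fingers":[0.1,0.1,0.1,0.1,0.1,0.1,0.1,0.1,0.1,0.1,0.1,0.1,0.1,0.1]}' 30
python3 - <<'E'
from h import *
im=look("forceps_mid",8.5,2); cv2.imwrite("pics/w3.png",im[:,:,::-1])
E
```

```text
t: 4.55
ee_pos: [536.8, 279.2, 189.2]
orientation: [0.999, 0.043, -0.001, 0.0]
wrist_force: [0.1, 0.1, -0.3]
opening: 38.8
gripper_force: 0.0
forceps_mid [337. 214.] 0.97 1102 [545.4 276.1] yaw 0.085 ends [473. 270.] [620. 282.] rows 112 311
```

View pics/w3.png

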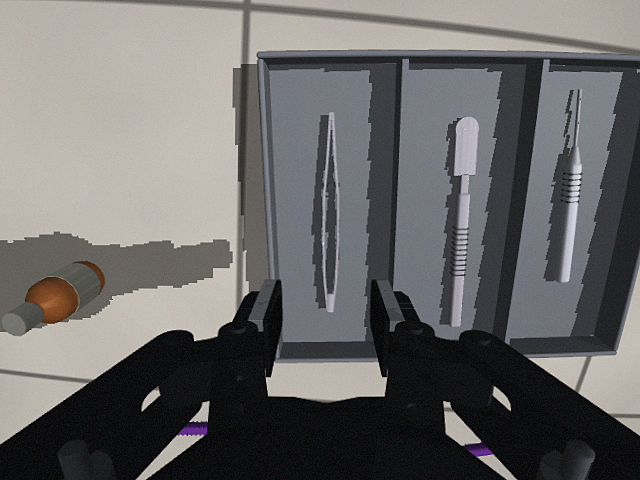

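```bash
python3 -c "
from h import *
go([539.5,275.7,77.5],.085)"
```

```text
slide [0.001, 0.001, 0.113] rotz -0.003 tilt [ 0. -0. -1.] rows 2.7
```

```bash
python3 -m handwheel '{"slide":[[0.001,0.001,0.03],[0.001,0.001,0.06],[0.001,0.001,0.085],[0.001,0.001,0.1],[0.001,0.001,0.107],[0.001,0.001,0.113],[0.001,0.001,0.113],[0.001,0.001,0.113],[0.001,0.001,0.113],[0.001,0.001,0.113],[0.001,0.001,0.113],[0.001,0.001,0.113],[0.001,0.001,0.113]],"rot":[[0,0,0],[0,0,0],[0,0,0],[0,0,0],[0,0,0],[0,0,0],[0,0,0],[0,0,0],[0,0,0],[0,0,0],[0,0,0],[0,0,0],[0,0,0]],"fingers":[0.3,0.3,0.3,0.3,0.3,0.3,0.3,1,1,1,1,1,1]}' 30
```

```text
t: 5.73
ee_pos: [540.8, 275.8, 78.4]
orientation: [0.999, 0.041, 0.001, -0.0]
wrist_force: [0.5, -1.3, 5.3]
opening: 10.8
gripper_force: 32.2
```

```bash
python3 -m handwheel '{"slide":[[0,0,-0.01],[0,0,-0.03],[0,0,-0.06],[0,0,-0.09],[-0.01,0.03,-0.1],[-0.02,0.06,-0.1],[-0.03,0.1,-0.1],[-0.044,0.14,-0.1],[-0.044,0.18,-0.1],[-0.044,0.22,-0.1],[-0.044,0.26,-0.1],[-0.044,0.3,-0.1],[-0.044,0.34,-0.1],[-0.044,0.37,-0.1],[-0.044,0.4,-0.1],[-0.044,0.418,-0.1],[-0.044,0.427,-0.1],[-0.044,0.427,-0.1],[-0.044,0.427,-0.1]],"rot":[[0,0,0],[0,0,0],[0,0,0],[0,0,0],[0,0,0.1],[0,0,0.2],[0,0,0.3],[0,0,0.336],[0,0,0.336],[0,0,0.336],[0,0,0.336],[0,0,0.336],[0,0,0.336],[0,0,0.336],[0,0,0.336],[0,0,0.336],[0,0,0.336],[0,0,0.336],[0,0,0.336]],"fingers":[1,1,1,1,1,1,1,1,1,1,1,1,1,1,1,1,1,1,1]}' 30
python3 - <<'E'
from h import *
im=look("forceps_mid",110,1); cv2.imwrite("pics/w4.png",im[:,:,::-1])
go([*slotw(1),87],-.181)
E
```

```text
t: 7.32
ee_pos: [530.2, -153.0, 177.0]
orientation: [0.996, -0.092, -0.0, -0.0]
wrist_force: [-0.4, 0.0, 0.3]
opening: 11.1
gripper_force: 31.4
forceps_mid [327. 240.] 0.57 2735 [ 549.1 -156.7] yaw -0.185 ends [ 481. -144.] [ 608. -168.] rows 108 401
slide [0.001, 0.001, 0.09] rotz -0.001 tilt [-0.001  0.001 -1.   ] rows 2.2
```

View pics/w4.png

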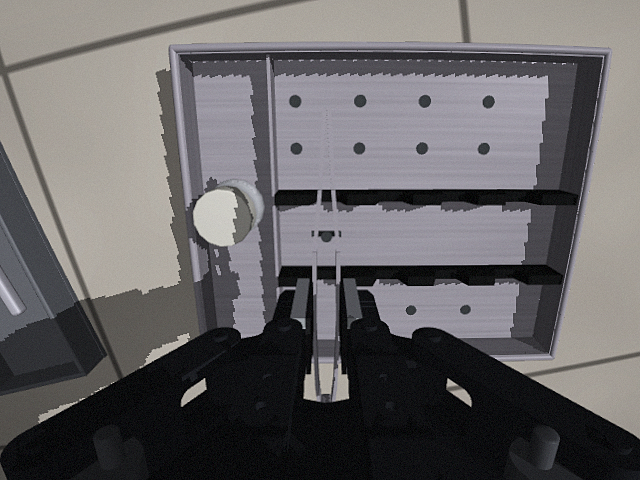

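```bash
python3 -m handwheel '{"slide":[[0.001,0,0.03],[0.001,0,0.055],[0.001,0,0.07],[0.001,0,0.078],[0.001,0,0.084],[0.001,0,0.088],[0.001,0,0.09],[0.001,0,0.091],[0.001,0,0.091],[0.001,0,0.091]],"rot":[[0,0,0],[0,0,0],[0,0,0],[0,0,0],[0,0,0],[0,0,0],[0,0,0],[0,0,0],[0,0,0],[0,0,0]],"fingers":[1,1,1,1,1,1,1,1,1,1]}' 30
```

```text
t: 8.25
ee_pos: [531.9, -153.9, 86.6]
orientation: [0.996, -0.091, 0.001, 0.0]
wrist_force: [0.4, -0.0, -0.5]
opening: 11.0
gripper_force: 31.4
```

```bash
python3 -m handwheel '{"slide":[[0,0,0.0005],[0,0,0.001],[0,0,0.001],[0,0,0.001]],"rot":[[0,0,0],[0,0,0],[0,0,0],[0,0,0]],"fingers":[1,1,1,1]}' 30
```

```text
t: 8.58
ee_pos: [531.8, -154.0, 86.3]
orientation: [0.996, -0.091, 0.001, 0.0]
wrist_force: [-1.9, 1.5, 8.5]
opening: 10.9
gripper_force: 32.4
```

```bash
python3 -m handwheel '{"slide":[[0,0,0.0005],[0,0,0.001],[0,0,0.001],[0,0,0.001]],"rot":[[0,0,0],[0,0,0],[0,0,0],[0,0,0]],"fingers":[1,1,1,1]}' 30
```

```text
t: 8.92
ee_pos: [531.9, -154.0, 86.3]
orientation: [0.996, -0.091, 0.001, 0.0]
wrist_force: [-4.7, 2.4, 17.0]
opening: 11.0
gripper_force: 33.3
```

```bash
python3 -m handwheel '{"slide":[[0,0,-0.0015],[0,0,-0.0015],[0,0,-0.0015],[0,0,-0.0015],[0,0,-0.0015],[0,0,-0.0015],[0,0,-0.01],[0,0,-0.03],[0,0,-0.06],[0,0,-0.095]],"rot":[[0,0,0],[0,0,0],[0,0,0],[0,0,0],[0,0,0],[0,0,0],[0,0,0],[0,0,0],[0,0,0],[0,0,0]],"fingers":[0.7,0.6,0.5,0.4,0.4,0.4,0.4,0.4,0.4,0.4]}' 30
python3 - <<'E'
from h import *
im=look("forceps_mid",16.5,1); cv2.imwrite("pics/w5.png",im[:,:,::-1])
go([531.7,179,185],.126)
E
```

```text
t: 9.75
ee_pos: [530.3, -153.2, 178.7]
orientation: [0.996, -0.091, -0.002, -0.001]
wrist_force: [0.5, -1.4, 0.0]
opening: 25.3
gripper_force: 0.0
forceps_mid [334. 240.] 0.74 1064 [ 530.8 -154.6] yaw -0.183 ends [ 464. -142.] [ 609. -169.] rows 115 326
slide [-0.063, -0.328, -0.002] rotz -0.393 tilt [ 0.01  -0.005 -1.   ] rows 8.0
```

View pics/w5.png

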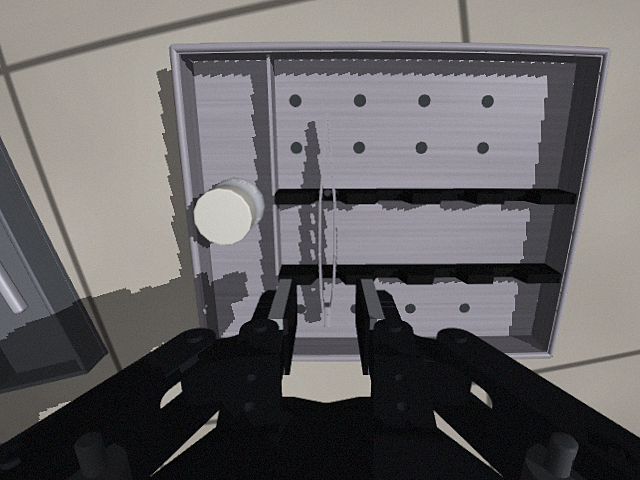

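```bash
python3 -m handwheel '{"slide":[[0,0,-0.002],[-0.01,-0.03,-0.002],[-0.02,-0.07,-0.002],[-0.03,-0.11,-0.002],[-0.04,-0.15,-0.002],[-0.05,-0.19,-0.002],[-0.06,-0.23,-0.002],[-0.063,-0.27,-0.002],[-0.063,-0.3,-0.002],[-0.063,-0.32,-0.002],[-0.063,-0.328,-0.002],[-0.063,-0.328,-0.002],[-0.063,-0.328,-0.002]],"rot":[[0,0,0],[0,0,-0.1],[0,0,-0.2],[0,0,-0.3],[0,0,-0.393],[0,0,-0.393],[0,0,-0.393],[0,0,-0.393],[0,0,-0.393],[0,0,-0.393],[0,0,-0.393],[0,0,-0.393],[0,0,-0.393]],"fingers":[0.3,0.3,0.3,0.3,0.3,0.3,0.3,0.3,0.3,0.3,0.3,0.3,0.3]}' 30
python3 - <<'E'
from h import *
im=look("spatula_mid",8,2);look("organiser",28,1)
go([531.7,179,77.5],.126)
E
```

```text
t: 10.93
ee_pos: [528.6, 179.8, 180.1]
orientation: [0.998, 0.063, -0.001, 0.0]
wrist_force: [0.3, -0.0, 0.2]
opening: 30.3
gripper_force: 0.0
spatula_mid [ 30. 406.] 0.92 727 [340.8 417.3] yaw -1.393 ends [335. 447.] [347. 384.] rows 397 415
spatula_mid [325. 178.] 0.66 3705 [560.3 182.6] yaw 0.129 ends [467. 171.] [626. 191.] rows 87 314
organiser [308. 161.] 0.76 126520 [575.4 191.4] yaw -1.425 ends [556. 326.] [596.  54.] rows 9 350
slide [0.003, 0.0, 0.103] rotz -0.003 tilt [-0.001 -0.    -1.   ] rows 2.5
```

```bash
python3 -m handwheel '{"slide":[[0.003,0,0.03],[0.003,0,0.055],[0.003,0,0.075],[0.003,0,0.09],[0.003,0,0.097],[0.003,0,0.102],[0.003,0,0.102],[0.003,0,0.102],[0.003,0,0.102],[0.003,0,0.102],[0.003,0,0.102],[0.003,0,0.102],[0.003,0,0.102]],"rot":[[0,0,0],[0,0,0],[0,0,0],[0,0,0],[0,0,0],[0,0,0],[0,0,0],[0,0,0],[0,0,0],[0,0,0],[0,0,0],[0,0,0],[0,0,0]],"fingers":[0.3,0.3,0.3,0.3,0.3,0.3,0.3,1,1,1,1,1,1]}' 30
python3 -c "
from h import *
go([*slotw(2),178],-.181)"
```

```text
t: 12.22
ee_pos: [532.9, 180.7, 80.0]
orientation: [0.998, 0.063, 0.001, 0.0]
wrist_force: [0.1, -1.0, 6.1]
opening: 7.4
gripper_force: 31.7
slide [-0.056, 0.371, -0.098] rotz 0.391 tilt [ 0.002  0.    -1.   ] rows 9.3
```

```bash
python3 -m handwheel '{"slide":[[0,0,-0.01],[0,0,-0.03],[0,0,-0.06],[0,0,-0.09],[-0.01,0.02,-0.1],[-0.02,0.05,-0.1],[-0.03,0.09,-0.1],[-0.04,0.13,-0.1],[-0.05,0.17,-0.1],[-0.056,0.21,-0.1],[-0.056,0.25,-0.1],[-0.056,0.29,-0.1],[-0.056,0.32,-0.1],[-0.056,0.345,-0.1],[-0.056,0.363,-0.1],[-0.056,0.371,-0.1],[-0.056,0.371,-0.1],[-0.056,0.371,-0.1]],"rot":[[0,0,0],[0,0,0],[0,0,0],[0,0,0],[0,0,0.1],[0,0,0.2],[0,0,0.3],[0,0,0.391],[0,0,0.391],[0,0,0.391],[0,0,0.391],[0,0,0.391],[0,0,0.391],[0,0,0.391],[0,0,0.391],[0,0,0.391],[0,0,0.391],[0,0,0.391]],"fingers":[1,1,1,1,1,1,1,1,1,1,1,1,1,1,1,1,1,1]}' 30
python3 - <<'E'
from h import *
im=look("spatula_mid",108,2);cv2.imwrite("pics/w6.png",im[:,:,::-1])
go([*slotw(2),89],-.181)
E
```

```text
t: 13.72
ee_pos: [522.8, -193.8, 178.9]
orientation: [0.996, -0.091, -0.0, -0.0]
wrist_force: [-0.7, 0.5, -0.6]
opening: 7.1
gripper_force: 30.9
spatula_mid [323. 181.] 0.64 8474 [ 560.2 -200.9] yaw -0.182 ends [ 471. -184.] [ 614. -211.] rows 70 401
slide [0.001, 0.001, 0.09] rotz 0.001 tilt [-0.001  0.001 -1.   ] rows 2.2
```

```bash
python3 -m handwheel '{"slide":[[0.001,0,0.03],[0.001,0,0.055],[0.001,0,0.07],[0.001,0,0.078],[0.001,0,0.084],[0.001,0,0.087],[0.001,0,0.089],[0.001,0,0.09],[0.001,0,0.09],[0.001,0,0.09]],"rot":[[0,0,0],[0,0,0],[0,0,0],[0,0,0],[0,0,0],[0,0,0],[0,0,0],[0,0,0],[0,0,0],[0,0,0]],"fingers":[1,1,1,1,1,1,1,1,1,1]}' 30;  python3 -m handwheel '{"slide":[[0,0,0.0005],[0,0,0.001],[0,0,0.001],[0,0,0.001]],"rot":[[0,0,0],[0,0,0],[0,0,0],[0,0,0]],"fingers":[1,1,1,1]}' 30
```

```text
t: 14.65
ee_pos: [524.5, -194.9, 89.6]
orientation: [0.996, -0.091, 0.001, 0.0]
wrist_force: [-0.8, -0.2, -0.1]
opening: 7.5
gripper_force: 30.9
t: 14.98
ee_pos: [524.1, -194.7, 88.1]
orientation: [0.996, -0.091, 0.0, 0.0]
wrist_force: [-0.2, 0.5, 0.3]
opening: 7.5
gripper_force: 31.0
```

```bash
python3 -m handwheel '{"slide":[[0,0,0.0005],[0,0,0.001],[0,0,0.001],[0,0,0.001]],"rot":[[0,0,0],[0,0,0],[0,0,0],[0,0,0]],"fingers":[1,1,1,1]}' 30
```

```text
t: 15.32
ee_pos: [524.2, -194.7, 88.0]
orientation: [0.996, -0.091, 0.0, 0.0]
wrist_force: [-3.1, 1.4, 8.9]
opening: 7.3
gripper_force: 31.9
```

```bash
python3 -m handwheel '{"slide":[[0,0,-0.0005],[0,0,-0.0005],[0,0,-0.0005],[0,0,-0.0005],[0,0,-0.0005],[0,0,-0.0005],[0,0,-0.01],[0,0,-0.03],[0,0,-0.06],[0,0,-0.095],[0,0,-0.095],[0,0,-0.095]],"rot":[[0,0,0],[0,0,0],[0,0,0],[0,0,0],[0,0,0],[0,0,0],[0,0,0],[0,0,0],[0,0,0],[0,0,0],[0,0,0],[0,0,0]],"fingers":[0.75,0.65,0.55,0.45,0.4,0.4,0.4,0.4,0.4,0.4,0.4,0.4]}' 30
python3 - <<'E'
from h import *
im=look("spatula_mid",16,2); cv2.imwrite("pics/w7.png",im[:,:,::-1])
go([557.7,100.8,182],.173)
E
```

```text
t: 16.32
ee_pos: [525.4, -195.3, 185.0]
orientation: [0.996, -0.091, 0.003, 0.001]
wrist_force: [0.1, 0.7, -0.6]
opening: 25.4
gripper_force: 0.0
spatula_mid [321. 190.] 0.77 3613 [ 551.6 -199.6] yaw -0.179 ends [ 459. -183.] [ 616. -211.] rows 99 324
spatula_mid [331. 175.] 0.53 99390 [ 558.6 -202.1] yaw 1.376 ends [ 533. -332.] [586. -65.] rows 51 361
slide [-0.02, -0.296, -0.0] rotz -0.451 tilt [-0.  0. -1.] rows 7.1
```

```bash
python3 -m handwheel '{"slide":[[0,0,0],[-0.01,-0.03,0],[-0.02,-0.07,0],[-0.02,-0.11,0],[-0.02,-0.15,0],[-0.02,-0.19,0],[-0.02,-0.23,0],[-0.02,-0.265,0],[-0.02,-0.287,0],[-0.02,-0.296,0],[-0.02,-0.296,0],[-0.02,-0.296,0],[-0.02,-0.296,0]],"rot":[[0,0,0],[0,0,-0.1],[0,0,-0.2],[0,0,-0.3],[0,0,-0.4],[0,0,-0.451],[0,0,-0.451],[0,0,-0.451],[0,0,-0.451],[0,0,-0.451],[0,0,-0.451],[0,0,-0.451],[0,0,-0.451]],"fingers":[0.3,0.3,0.3,0.3,0.3,0.3,0.3,0.3,0.3,0.3,0.3,0.3,0.3]}' 30
python3 - <<'E'
from h import *
im=look("needle_mid",8.5,2)
go([557.7,100.8,78],.173)
E
```

```text
t: 17.5
ee_pos: [557.5, 98.9, 181.3]
orientation: [0.996, 0.086, -0.001, 0.0]
wrist_force: [0.8, 0.0, 0.5]
opening: 29.9
gripper_force: 0.0
needle_mid [317. 214.] 0.67 2098 [572.1 103.5] yaw 0.17 ends [512.  93.] [651. 117.] rows 92 294
slide [0.0, -0.002, 0.104] rotz -0.003 tilt [-0.001 -0.    -1.   ] rows 2.5
```

```bash
python3 -m handwheel '{"slide":[[0,-0.002,0.03],[0,-0.002,0.055],[0,-0.002,0.075],[0,-0.002,0.09],[0,-0.002,0.097],[0,-0.002,0.102],[0,-0.002,0.102],[0,-0.002,0.102],[0,-0.002,0.102],[0,-0.002,0.102],[0,-0.002,0.102],[0,-0.002,0.102],[0,-0.002,0.102]],"rot":[[0,0,0],[0,0,0],[0,0,0],[0,0,0],[0,0,0],[0,0,0],[0,0,0],[0,0,0],[0,0,0],[0,0,0],[0,0,0],[0,0,0],[0,0,0]],"fingers":[0.3,0.3,0.3,0.3,0.3,0.3,0.3,1,1,1,1,1,1]}' 30
python3 -c "
from h import *
go([*slotw(3),178],-.181)"
```

```text
t: 18.68
ee_pos: [558.2, 102.0, 81.0]
orientation: [0.996, 0.086, 0.001, 0.0]
wrist_force: [-0.8, -0.9, 5.7]
opening: 7.4
gripper_force: 31.7
slide [-0.099, 0.326, -0.097] rotz 0.451 tilt [ 0.002 -0.    -1.   ] rows 8.5
```

```bash
python3 -m handwheel '{"slide":[[0,0,-0.01],[0,0,-0.03],[0,0,-0.06],[0,0,-0.09],[-0.02,0.02,-0.1],[-0.04,0.05,-0.1],[-0.06,0.08,-0.1],[-0.08,0.11,-0.1],[-0.099,0.145,-0.1],[-0.099,0.18,-0.1],[-0.099,0.22,-0.1],[-0.099,0.26,-0.1],[-0.099,0.29,-0.1],[-0.099,0.31,-0.1],[-0.099,0.322,-0.1],[-0.099,0.326,-0.1],[-0.099,0.326,-0.1],[-0.099,0.326,-0.1]],"rot":[[0,0,0],[0,0,0],[0,0,0],[0,0,0],[0,0,0.1],[0,0,0.2],[0,0,0.3],[0,0,0.4],[0,0,0.451],[0,0,0.451],[0,0,0.451],[0,0,0.451],[0,0,0.451],[0,0,0.451],[0,0,0.451],[0,0,0.451],[0,0,0.451],[0,0,0.451]],"fingers":[1,1,1,1,1,1,1,1,1,1,1,1,1,1,1,1,1,1]}' 30
python3 - <<'E'
from h import *
im=look("needle_mid",108,2);cv2.imwrite("pics/w8.png",im[:,:,::-1])
go([*slotw(3),90.5],-.181)
E
```

```text
t: 20.18
ee_pos: [515.7, -234.7, 179.8]
orientation: [0.996, -0.09, -0.0, -0.001]
wrist_force: [-0.3, -0.4, -0.1]
opening: 7.6
gripper_force: 31.0
needle_mid [  4. 470.] 0.61 104 [441.9 -37.4] yaw -0.741 ends [437. -33.] [446. -41.] rows 463 475
needle_mid [325. 259.] 0.58 4990 [ 532.7 -238.1] yaw -0.181 ends [ 468. -226.] [ 608. -252.] rows 65 391
slide [0.001, 0.001, 0.089] rotz 0.001 tilt [-0.001  0.001 -1.   ] rows 2.1
```

```bash
python3 -m handwheel '{"slide":[[0.001,0,0.03],[0.001,0,0.055],[0.001,0,0.07],[0.001,0,0.078],[0.001,0,0.084],[0.001,0,0.087],[0.001,0,0.089],[0.001,0,0.09],[0.001,0,0.09],[0.001,0,0.09]],"rot":[[0,0,0],[0,0,0],[0,0,0],[0,0,0],[0,0,0],[0,0,0],[0,0,0],[0,0,0],[0,0,0],[0,0,0]],"fingers":[1,1,1,1,1,1,1,1,1,1]}' 30;  python3 -m handwheel '{"slide":[[0,0,0.0005],[0,0,0.001],[0,0,0.001],[0,0,0.001]],"rot":[[0,0,0],[0,0,0],[0,0,0],[0,0,0]],"fingers":[1,1,1,1]}' 30
```

```text
t: 21.12
ee_pos: [517.3, -236.5, 90.6]
orientation: [0.996, -0.091, 0.001, 0.0]
wrist_force: [-1.0, -0.5, 0.2]
opening: 7.9
gripper_force: 31.0
t: 21.45
ee_pos: [517.0, -236.3, 89.1]
orientation: [0.996, -0.091, 0.0, 0.0]
wrist_force: [-0.4, -0.3, 0.4]
opening: 7.0
gripper_force: 31.1
```

```bash
python3 -m handwheel '{"slide":[[0,0,0.0005],[0,0,0.001],[0,0,0.001],[0,0,0.001]],"rot":[[0,0,0],[0,0,0],[0,0,0],[0,0,0]],"fingers":[1,1,1,1]}' 30
```

```text
t: 21.78
ee_pos: [517.1, -236.3, 89.0]
orientation: [0.996, -0.091, 0.0, 0.0]
wrist_force: [-2.1, 1.5, 7.9]
opening: 7.7
gripper_force: 32.0
```

Contact as expected at 89. I'll release, rise and check.

```bash
python3 -m handwheel '{"slide":[[0,0,-0.0005],[0,0,-0.0005],[0,0,-0.0005],[0,0,-0.0005],[0,0,-0.0005],[0,0,-0.0005],[0,0,-0.01],[0,0,-0.03],[0,0,-0.06],[0,0,-0.1],[0,-0.02,-0.14],[0,-0.04,-0.16],[0,-0.04,-0.16],[0,-0.04,-0.16]],"rot":[[0,0,0],[0,0,0],[0,0,0],[0,0,0],[0,0,0],[0,0,0],[0,0,0],[0,0,0],[0,0,0],[0,0,0],[0,0,0],[0,0,0],[0,0,0],[0,0,0]],"fingers":[0.75,0.65,0.55,0.45,0.4,0.4,0.4,0.4,0.4,0.4,0.4,0.4,0.4,0.4]}' 30
python3 - <<'E'
from h import *
im=look("needle_mid",16.5,1); look("spatula_mid",16,1);look("forceps_mid",16.5,1)
a=cv2.resize(im[60:340,130:600,::-1],(400,240))
C=cam("side");q=w2px(C,[[538,-193,20]])[0].astype(int);b=env.grab_frame("side")[q[1]-60:q[1]+60,q[0]-75:q[0]+75,::-1]
C=cam("scene");q=w2px(C,[[538,-193,20]])[0].astype(int);c=env.grab_frame("scene")[q[1]-50:q[1]+50,q[0]-80:q[0]+80,::-1]
f=lambda x:cv2.resize(x,(400,300),interpolation=cv2.INTER_CUBIC)
cv2.imwrite("pics/end.png",np.vstack([np.hstack([f(im[60:340,130:600,::-1]),f(b)]),np.hstack([f(c),f(c)*0])]))
E
```

```text
t: 22.95
ee_pos: [524.9, -196.4, 250.4]
orientation: [0.996, -0.09, 0.002, 0.001]
wrist_force: [-1.1, 0.6, -0.6]
opening: 25.6
gripper_force: 0.0
needle_mid [372. 205.] 0.56 1497 [ 531.  -238.9] yaw -0.186 ends [ 472. -228.] [ 609. -254.] rows 104 267
spatula_mid [320. 178.] 0.75 2312 [ 550.5 -199.4] yaw -0.177 ends [ 459. -183.] [ 616. -211.] rows 102 286
forceps_mid [270. 213.] 0.74 1177 [ 534.9 -154.4] yaw -0.192 ends [ 467. -141.] [ 609. -169.] rows 120 286
```

View pics/end.png

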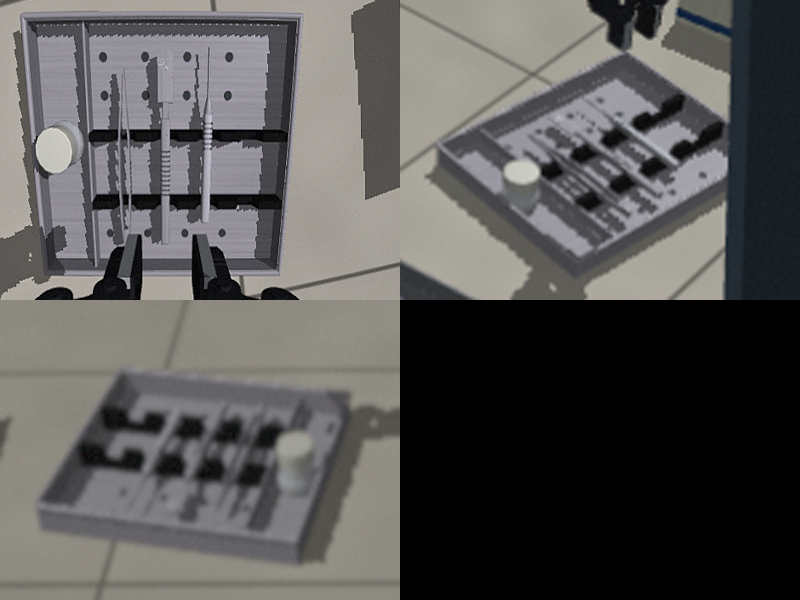

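All three views show the forceps, spatula and needle lying in slots 1 to 3 in order, with slot 4 empty and the gripper clear of everything.

```bash
python3 -c "
from workcell import env
print(env.hand_in())"
```

```text
the job is handed in; nothing more can be done
None
```

The forceps, spatula and teasing needle are lying in slots 1, 2 and 3 with handle ends towards the robot, slot 4 is empty, and the job was handed in at about 23 s; no verdict came back.

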